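# Open the drive chamber of the register test head

### The job

Open the drive chamber of the tilted register test head for inspection: turn each of the three captive thumbscrews a quarter turn anticlockwise until it is fully open, and only then take the round cover plate off by its handle. Set the cover down (do not drop it) level and handle up, fully on the round rubber mat beside the stopwatch and let go. Do not bump the camera over the socket, and leave the stopwatch, the meter parts and the tool where they are.

Things in the scene. Friction and masses are not known exactly. Their poses are not given: they have to be found in the camera images.
- test_head: Register test head: grey box, 280 mm up its slope, 250 wide, on a 276 wide stand; fixed. Its aluminium face slopes 30 degrees, rising along the body's x: outward normal (-0.5, 0, 0.866), up-slope (0.866, 0, 0.5) in these axes. Origin: middle of the stand on the counter, 120 mm below the middle of the face; x to its high back, y to its left, z up. The face is 50 mm high in front, 190 at the back.
- socket (a point): Middle of the foot of the polished steel bayonet socket on the face, 143 mm up-slope of the cover's centre: 88 mm across, 26 high. A push button (22 mm across, 10 high) stands 33 mm down-slope and 104 mm to each side of it. Axes as test_head.
- reader: Register-reading camera over the bayonet socket: black box 32 x 32 mm, 150 to 205 mm off the face along its normal, on a mast at the back (x = 155 mm, y = 0, 350 mm tall). Fixed to the test head, origin and axes as test_head. It hangs straight above the upper part of the cover, so the cover and upper screws are reached and lifted along the face's normal. Do not bump.
- seat (a point): Where the centre of the cover plate lies while it is seated on the face of the test head (axes as test_head).
- cover: Round blue cover plate, 150 mm across, 4 thick, 0.25 to 0.4 kg, held by three captive thumbscrews whose T-feet stick out 10 mm below it; on the mat it stands on these feet. Origin: centre of its underside; z its outward normal (30 degrees off vertical when seated), x up-slope, y left. With all screws open it stays on the slope (play 1.5 mm) and lifts off along z, free after 12 mm.
- cover_centre (a point): Centre of the cover plate, half-way through its thickness (2 mm above its underside); axes as cover.
- cover_handle (a point): Middle of the bar of the black bow handle at the middle of the cover: bar 66 mm long along the cover's y, 10 mm wide along x, 8 mm high; this point is 34 mm above the plate's underside. Between bar and plate 26 mm are free; the posts stand at y = +-29.5 mm. Axes as cover.
- screw_low_head (a point): Centre of the knurled round chrome head of the lowest thumbscrew, 58 mm down-slope of the cover's centre: 20 mm across, 20 tall, this point 16 mm above the plate's underside (its foot 6 above). z is the screw's axis, outward; x and y turn with it (as the cover's at joint 0). The red line on the head lies across the slope at 0 and up and down the slope, at the green dot, when open.
- screw_left_head (a point): Same, head of the upper left thumbscrew, at x = 29, y = 50 mm on the cover. Its red line points up and down the slope at 0 and across, at the green dot, when open.
- screw_right_head (a point): Same, the head of the upper right thumbscrew, at x = 29, y = -50 mm on the cover. Red line as on the left one.
- screw_low (a joint): Turn of the lowest thumbscrew in rad: 0 shut; grows anticlockwise (seen from outside, looking at the head). Its stop is at 1.6; open from 1.35, where its T-foot lies along the slot. It turns with light friction (0.05 N m) and stays where it is left. It may start at 0 to 0.4.
- screw_left (a joint): Same, the upper left thumbscrew.
- screw_right (a joint): Same, the upper right thumbscrew.
- mat: Round black rubber mat, 270 mm across, 5 mm thick, fixed on the counter. Origin: centre of its underside. The stopwatch lies on it near its edge.
- mat_top (a point): Centre of the mat's top face.
- stopwatch: Chrome stopwatch lying on the mat, 54 mm across, 13 mm thick, with a crown that sticks out 10 mm along its x. Origin: centre of its underside. Its centre is 96 to 106 mm from the mat's centre. Leave alone.
- tailpiece: Brass tailpiece standing on its hexagon nut, 38 mm across, 56 mm tall. Origin: centre of its underside. Leave alone.
- check_valve: Blue plastic check valve lying along its x, 88 x 39 x 39 mm. Origin: centre of its underside. Leave alone.
- register: White polymer meter register, 82 mm across, 46 mm tall. Origin: centre of its underside. Leave alone.
- small_meter: Small brass water meter with a blue cap, 112 mm long along its x, 72 mm across, 55 mm tall. Origin: centre of its underside. Leave alone.
- screwdriver: Yellow-handled screwdriver lying along its x in front of the test head, 160 mm long, 26 mm thick. Origin: middle of its length, underside. Leave alone.
There are look-alikes about, which are no part of the job. Of the things shaped like the cover, the blue one is meant.

How it is judged:
On the way, in this order (a step that is already met when the one before it is completed fails the run):
1. all three thumbscrews are fully open while the cover is still on its seat (value of joint each of screw_low, screw_left, screw_right above 1.35 rad and distance between cover_centre and seat below 0.01 m), for 0.1 s.
2. the cover is lifted clear of the test head (distance between cover_centre and seat above 0.05 m), for 0.1 s.
At the end, for the whole second after the job is handed in: The cover stands level (within 0.1 rad), handle up, on its three feet on the mat, its centre at most 60 mm from the mat's centre (so that it is all on the mat), its mid-plane 8 to 17 mm above the mat's top, at rest and let go (horizontal distance between cover_centre and mat_top below 0.06 m and z of cover_centre in the frame of mat_top between 0.008 and 0.017 m and angle between cover_centre's own z axis and vertical below 0.1 rad and linear speed of cover below 0.02 m/s); the robot touches nothing.
It fails at once if the cover is dropped: it moves faster than 0.45 m/s with no finger holding it (a fall of more than about 10 mm) (contact force between the fingers and cover below 0.05 N and linear speed of cover above 0.45 m/s).
It fails at once if the camera or its mast is bumped (more than 4 N) (contact force between anything else and reader above 4 N).
It fails at once if the stopwatch, the tailpiece, the check valve, the register, the small meter or the screwdriver is moved by more than 15 mm (distance of any of stopwatch, tailpiece, check_valve, register, small_meter, screwdriver from where it was at the start of the episode above 0.015 m).
It also fails if it takes over 61 s, if anything falls off the work surface, if the arm or the gripper's body presses on something with over 40 N, if the wrist force passes 120 N, or if a joint passes its speed limit or range.

### The arm

A 7-joint arm with a two-finger parallel gripper is mounted at the origin on the work surface. World frame = base frame: x ahead of the robot, y to its left, z up, the work surface at z = 0. Lengths are in m, angles in rad, forces in N, time in s.
With the tool pointing down it reaches from about 0.375 to 0.925 m from the base axis. Payload 3.1 kg.
Tool frame: the origin (TCP) lies on the centre line of the jaws, within the pads' length; the fingertips stand 14 mm ahead of it and the grasp point (between the pads) lies 5 mm behind it; z points along the fingers, y is the line along which they close (so a half turn about z gives the same grasp; the last joint's range is limited). The gripper opens to 85 mm and grips with 20 to 120 N. Pads are 22 mm wide; open, the fingers measure 114 mm over their backs; the gripper's body (76 mm by 85 mm) begins 54 mm behind the grasp point. The pads swing forward as they close: fully open they stand 13 mm farther back than shut.
Start: joints at [-1.222, 0.383, 0.044, 1.598, -0.018, 1.161, -0.05], TCP at [0.281, 0.586, 0.245] pointing down, gripper open.
Joint ranges: [-2.61, 2.61], [-0.41, 2.15], [-1.48, 1.57], [0, 2.5], [-1.57, 4.71], [0.05, 1.97], [-2.85, 2.85]. Speed limits (rad/s): [2.79, 2.79, 3.14, 3.14, 3.14, 3.14, 3.14].

### API

Orientations are given as a unit quaternion [x, y, z, w].
In Python, from rig import ctrl, imaging gives the robot as it stands. Calls block until the motion is done:
- ctrl.move_pose(position, orientation): joint-space move of the TCP to a pose.
- ctrl.move_linear(position, feed=0.15, rot=None, contact_N=None): straight line of the TCP; rot=None keeps the orientation; feed is the mean speed in m/s. With contact_N (N) it stops when the force on the tool has changed by that much, and returns True; else False.
- ctrl.movej(angles): joint-space move.
- ctrl.grip(opening, grip_force=None): finger opening in m; grip_force is the grip in N (None keeps the last); returns when the fingers have stopped.
- ctrl.dwell(seconds).
- ctrl.solve_ik(position, orientation): joint angles nearest the present ones, or None.
- ctrl.observe(): the state.
- imaging.capture(name): name is "scene" or "top" or "wrist"; returns a dict with "pixels" (420x560x3 uint8, red, green, blue), "z_map" (420x560 float32, m along the optical axis (not along the pixel's ray), 0 where there is no reading), "vertical_fov" (degrees; the focal length in pixels is half the picture's height over the tangent of half this angle, whatever the lens; pixels are square), "cx", "cy" (the principal point, pixels), "dist" ([k1, k2, p1, p2, k3] as OpenCV has them; the pictures are not rectified), "world_to_cam" (4x4, takes a point from world to camera coordinates). Camera axes: x right, y down, z forward; pixel columns grow to the right and rows downward; lengths in m; the calibration is good to about 2 mm. A picture is of the moment at which its call begins.
A pose or a line that the arm cannot do raises ctrl.MotionError and nothing moves.
- ctrl.job_done(): hands the job in; it is judged then, once.
The state is a dict: "t": time; "joint_positions": joint angles; "qvel": joint speeds; "effort": joint torques, N m; "tcp_pos": TCP position; "tcp_rot": TCP orientation; "wrist_force": force on the tool from outside, world axes, zero at the start; "torque": the same for the moment, N m; "finger_gap": finger opening in m; "grip_force": force on a finger pad.
Only numpy, scipy, OpenCV 4.12 (cv2) and the standard library are available. Lean on these libraries where they do the work, as an engineer would, in place of code of your own. Each camera call takes 0.05 s, during which the arm holds its last target. There are 200 camera calls.

## Working session

There is one attempt and no reset: what is moved stays moved. The work goes in short steps, each a Python script; the robot and the scene stay as the last script left them, time stands still between calls to the robot, and variables do not carry over. Pictures are saved under pics/ and viewed, at most 10 in all, crops included, and the job is handed in when it is done.

```bash
ls; mkdir -p pics; python3 - <<'E'
from rig import ctrl, imaging
import cv2,numpy as np,pickle
d={}
for n in("scene","top","wrist"):
    c=imaging.capture(n); d[n]=c
    cv2.imwrite(f"pics/{n}0.png",c["pixels"][...,::-1])
    print(n,c["vertical_fov"],c["cx"],c["cy"],c["dist"],np.round(c["world_to_cam"],3).tolist())
pickle.dump(d,open("d0.pkl","wb"))
print(ctrl.observe())
E
```

```text
pics
scene 57.59818806524978 284.0526435081673 212.5461033011481 [-0.06154725  0.          0.          0.          0.        ] [[0.661, 0.75, -0.006, -0.305], [0.615, -0.547, -0.568, -0.245], [-0.43, 0.372, -0.823, 1.435], [0.0, 0.0, 0.0, 1.0]]
top 51.334045589582175 280.60408509867193 199.49549487629264 [0.00446257 0.         0.         0.         0.        ] [[0.014, -1.0, 0.001, -0.009], [-0.975, -0.014, -0.22, 0.509], [0.22, 0.002, -0.976, 1.118], [0.0, 0.0, 0.0, 1.0]]
wrist 69.40666587128014 278.8246469353548 210.47244515058608 [-0.02122907  0.          0.          0.          0.        ] [[0.432, 0.902, -0.002, -0.649], [0.868, -0.416, 0.272, -0.034], [0.245, -0.119, -0.962, 0.378], [0.0, 0.0, 0.0, 1.0]]
{'t': 0.15, 'joint_positions': array([-1.22177885,  0.38366373,  0.04381528,  1.59926304, -0.01790228,
        1.16121514, -0.04992305]), 'qvel': array([-0.00073985, -0.00261358,  0.00169299, -0.00569927,  0.00213445,
        0.0004424 , -0.00056954]), 'effort': array([ 2.41050941e-03, -4.34054267e+01,  1.02713540e+00, -2.49977803e+01,
        1.07011732e-02,  7.31117048e-03, -1.69934125e-06]), 'tcp_pos': array([0.28052433, 0.58552723, 0.24414157]), 'tcp_rot': array([ 2.21516651e-01,  9.75155992e-01, -1.06167537e-03, -1.90858014e-04]), 'wrist_force': array([-0.85686148,  0.76651835,  0.54946801]), 'torque': array([-0.00764915, -0.02667332, -0.01972865]), 'grip_force': 0.0, 'finger_gap': 0.08538796556591086}
```

View pics/top0.png

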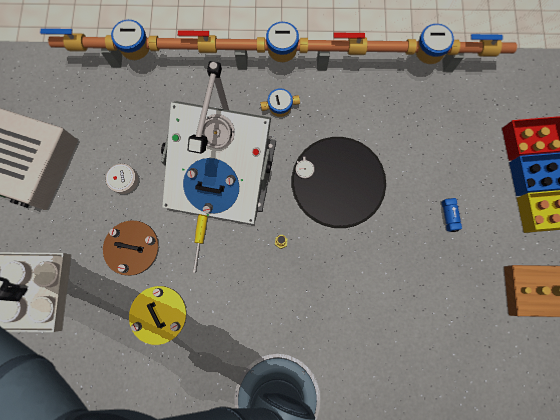

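View pics/scene0.png

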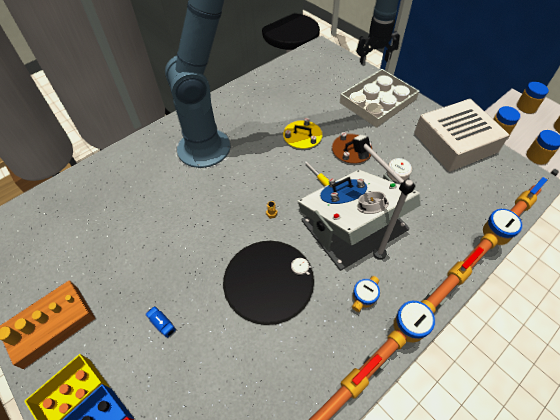

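Top picture: the blue cover is at (211,185) on the test head. Look-alikes are the brown plate at (130,247) and the yellow one at (157,315), both flat on the counter. The blue one is the cover. The mat is at (339,182), the stopwatch on it at (304,168), and the camera box at (198,145).

```bash
cat > h.py <<'E'
import numpy as np,cv2
from scipy.spatial.transform import Rotation as R
def K(c):
    h=c["pixels"].shape[0]; f=h/2/np.tan(np.radians(c["vertical_fov"])/2)
    return np.array([[f,0,c["cx"]],[0,f,c["cy"]],[0,0,1]])
def rays(c,uv):
    n=cv2.undistortPoints(np.asarray(uv,float).reshape(-1,1,2),K(c),np.asarray(c["dist"])).reshape(-1,2)
    d=np.c_[n,np.ones(len(n))]; W=np.asarray(c["world_to_cam"]); Rt=W[:3,:3].T
    return -Rt@W[:3,3], d@Rt.T     # origin, directions (unit camera depth)
def depth_pts(c,uv):
    uv=np.asarray(uv); o,d=rays(c,uv); z=c["z_map"][uv[:,1].astype(int),uv[:,0].astype(int)]
    return (o+d*z[:,None])[z>0]
def on_plane(c,uv,p,n):
    o,d=rays(c,uv); return o+d*(((p-o)@n)/(d@n))[:,None]
def proj(c,P):
    W=np.asarray(c["world_to_cam"]); rv,_=cv2.Rodrigues(W[:3,:3])
    return cv2.projectPoints(np.asarray(P,float).reshape(-1,3),rv,W[:3,3],K(c),np.asarray(c["dist"]))[0].reshape(-1,2)
def hsv(c): return cv2.cvtColor(c["pixels"],cv2.COLOR_RGB2HSV)
def biggest(m):
    cs,_=cv2.findContours(m.astype(np.uint8),cv2.RETR_EXTERNAL,cv2.CHAIN_APPROX_NONE)
    return max(cs,key=cv2.contourArea).reshape(-1,2)
def plane(P):
    for _ in range(4):
        p=P.mean(0); n=np.linalg.svd(P-p,full_matrices=False)[2][2]; n*=np.sign(n[2])
        r=np.abs((P-p)@n); P=P[r<max(2*np.median(r),1e-3)]
    return p,n
E
python3 - <<'E'
import pickle; from h import *
d=pickle.load(open("d0.pkl","rb"))
c=d["top"]; H=hsv(c)
m=(H[...,0]>95)&(H[...,0]<125)&(H[...,1]>130)
r=np.zeros_like(m); r[150:225,175:245]=1; m&=r
v,u=np.nonzero(m); P=depth_pts(c,np.c_[u,v]); p,n=plane(P)
print("cover plane",p,n,"tilt",np.degrees(np.arccos(n[2])),"yaw",np.degrees(np.arctan2(-n[1],-n[0])))
ct=cv2.convexHull(biggest(m)).reshape(-1,2); Q=on_plane(c,ct,p,n)
x=np.array([-n[0],-n[1],0]); x/=np.linalg.norm(x); y=np.cross([0,0,1],x); xs=np.cross(y,n)
q=np.c_[(Q-p)@xs,(Q-p)@y].astype(np.float32); (a,b),ra=cv2.minEnclosingCircle(q)
C=p+a*xs+b*y; print("cover C",C,"rad",ra, "yawdeg",np.degrees(np.arctan2(x[1],x[0])), cv2.fitEllipse(q))
# face plane from white-ish
fm=np.zeros_like(m); fm[105:220,165:270]=1; fm&=(H[...,1]<25)&(H[...,2]>200)
v,u=np.nonzero(fm); pf,nf=plane(depth_pts(c,np.c_[u,v])); print("face",pf,nf,np.degrees(np.arccos(nf[2])),np.degrees(np.arctan2(-nf[1],-nf[0])),"C above face",(C-pf)@nf)
# mat
m2=np.zeros_like(m); m2[125:240,285:395]=1; m2&=(H[...,2]<60)
ct=biggest(m2); hull=cv2.convexHull(ct).reshape(-1,2); e=cv2.fitEllipse(hull)
Q=on_plane(c,hull,np.array([0,0,.005]),np.array([0,0,1.])); print("mat",cv2.minEnclosingCircle(Q[:,:2].astype(np.float32)),Q[:,:2].mean(0))
for nm,uv in dict(stopw=(304,168),tail=(281,241),meter=(280,100),camera=(198,145),driver=(201,228),matc=(339,182)).items(): print(nm,depth_pts(c,[uv]))
E
```

```text
cover plane [0.53616085 0.18019207 0.09727597] [-0.49240561  0.08213836  0.8664814 ] tilt 29.947705897289485 yaw -9.470333268249973
cover C [0.5345109  0.18157948 0.09620681] rad 0.07415205985307693 yawdeg -9.470333268249973 ((-0.002272931858897209, 0.001015047775581479), (0.14700503647327423, 0.14723661541938782), 118.72393035888672)
face [0.56306068 0.20778319 0.18913874] [-0.12920174  0.96175554  0.24152266] 76.02357373677339 -82.34872327037223 C above face -0.04395804527849028
mat ((0.5770418047904968, -0.164605513215065), 0.1343933492898941) [ 0.58189069 -0.16569208]
stopw [[ 0.60996083 -0.06616232  0.01804434]]
tail [[ 0.39695903 -0.00414987  0.05807945]]
meter [[0.79913665 0.00441661 0.05427384]]
camera [[0.55661413 0.17009682 0.34653204]]
driver [[0.43359901 0.21414733 0.02458908]]
matc [[ 0.57433813 -0.16634401  0.00377687]]
```

```bash
cat >> h.py <<'E'
# cover frame estimate (origin underside centre)
NZ=np.array([-.5*np.cos(np.radians(-9.47)),-.5*np.sin(np.radians(-9.47)),.866]); NZ/=np.linalg.norm(NZ)
YV=np.array([-np.sin(np.radians(-9.47)),np.cos(np.radians(-9.47)),0]); XV=np.cross(YV,NZ)
CW=np.c_[XV,YV,NZ]; O=np.array([.5345,.1816,.0962])-.004*NZ
def W(p): return O+CW@np.asarray(p,float)
def Q(phi):   # tool pointing along -cover z, finger line (tool y) at angle phi (deg) in cover xy
    a=np.radians(phi); y=CW@[np.cos(a),np.sin(a),0]; z=-NZ
    return R.from_matrix(np.c_[np.cross(y,z),y,z]).as_quat()
SC=dict(low=(-.058,0),left=(.029,.05),right=(.029,-.05))
E
python3 - <<'E'
from rig import ctrl; from h import *; import pickle
d=pickle.load(open("d0.pkl","rb")); s=ctrl.observe()
Wc=d["wrist"]["world_to_cam"]; cp=-Wc[:3,:3].T@Wc[:3,3]; T=R.from_quat(s["tcp_rot"]).as_matrix()
print("wristcam in tool",T.T@(cp-s["tcp_pos"]),"axis",T.T@Wc[2,:3])
for k,(x,y) in SC.items():
  print(k,W((x,y,.022)))
  for ph in range(-180,181,20):
    q=ctrl.solve_ik(W((x,y,.022)),Q(ph)); print(ph,None if q is None else np.round(q,2).tolist())
E
```

```text
wristcam in tool [ 7.00536246e-02  2.85103882e-05 -1.27670940e-01] axis [-2.71781821e-01  5.03238994e-04  9.62358763e-01]
low [0.47607788 0.19134507 0.0827877 ]
-180 [-0.85, 0.24, 0.16, 2.35, 1.06, 0.41, 1.32]
-160 [-0.8, 0.24, 0.11, 2.34, 1.08, 0.42, 1.66]
-140 [-0.74, 0.24, 0.05, 2.34, 1.09, 0.43, 1.99]
-120 [-0.69, 0.24, -0.01, 2.34, 1.11, 0.44, 2.33]
-100 [-1.83, 0.81, 1.37, 2.38, -1.25, 0.42, -1.47]
-80 [-1.83, 0.81, 1.37, 2.38, -1.25, 0.42, -1.13]
-60 [-1.11, 0.25, 0.45, 2.36, 0.96, 0.34, -2.79]
-40 [-1.09, 0.25, 0.42, 2.36, 0.97, 0.35, -2.45]
-20 [-1.08, 0.25, 0.41, 2.36, 0.98, 0.35, -2.11]
0 [-1.08, 0.25, 0.42, 2.36, 0.98, 0.35, -1.76]
20 [-1.09, 0.25, 0.43, 2.36, 0.97, 0.35, -1.4]
40 [-1.1, 0.25, 0.43, 2.36, 0.97, 0.35, -1.05]
60 [-1.09, 0.25, 0.42, 2.36, 0.97, 0.35, -0.71]
80 [-1.06, 0.25, 0.4, 2.35, 0.98, 0.36, -0.37]
100 [-1.03, 0.24, 0.36, 2.35, 1.0, 0.36, -0.03]
120 [-0.98, 0.24, 0.31, 2.35, 1.02, 0.38, 0.31]
140 [-0.94, 0.24, 0.27, 2.35, 1.03, 0.38, 0.64]
160 [-0.9, 0.24, 0.22, 2.35, 1.05, 0.39, 0.98]
180 [-0.85, 0.24, 0.16, 2.35, 1.06, 0.41, 1.32]
left [0.5586213  0.2
[... 1175 characters left out ...]
 0.65, 1.39, 2.3, -1.05, 0.4, -1.43]
-80 [-0.77, 0.19, 0.31, 2.27, 0.77, 0.36, -2.72]
-60 [-0.72, 0.19, 0.26, 2.27, 0.79, 0.36, -2.39]
-40 [-0.77, 0.19, 0.31, 2.27, 0.77, 0.36, -2.02]
-20 [-0.83, 0.19, 0.38, 2.27, 0.74, 0.35, -1.65]
0 [-0.88, 0.2, 0.43, 2.27, 0.72, 0.34, -1.28]
20 [-0.9, 0.2, 0.45, 2.28, 0.71, 0.34, -0.92]
40 [-0.9, 0.2, 0.46, 2.28, 0.71, 0.33, -0.57]
60 [-0.89, 0.2, 0.44, 2.27, 0.71, 0.34, -0.23]
80 [-0.87, 0.2, 0.42, 2.27, 0.73, 0.34, 0.11]
100 [-0.83, 0.19, 0.38, 2.27, 0.74, 0.35, 0.44]
120 [-0.79, 0.19, 0.33, 2.27, 0.76, 0.35, 0.78]
140 [-0.75, 0.19, 0.29, 2.27, 0.78, 0.36, 1.11]
160 [-0.7, 0.19, 0.24, 2.27, 0.8, 0.37, 1.44]
180 [-0.66, 0.19, 0.2, 2.26, 0.82, 0.37, 1.78]
```

```bash
python3 - <<'E'
import pickle,cv2; from h import *
d=pickle.load(open("d0.pkl","rb")); c=d["top"]
for k,(x,y) in SC.items(): print(k,proj(c,W((x,y,.026))))
im=cv2.resize(c["pixels"][95:240,150:290,::-1],None,fx=4,fy=4,interpolation=cv2.INTER_CUBIC); cv2.imwrite("pics/crop1.png",im)
E
```

```text
low [[206.28709993 209.03561371]]
left [[190.67218832 173.7078925 ]]
right [[229.08776948 180.49161144]]
```

View pics/crop1.png

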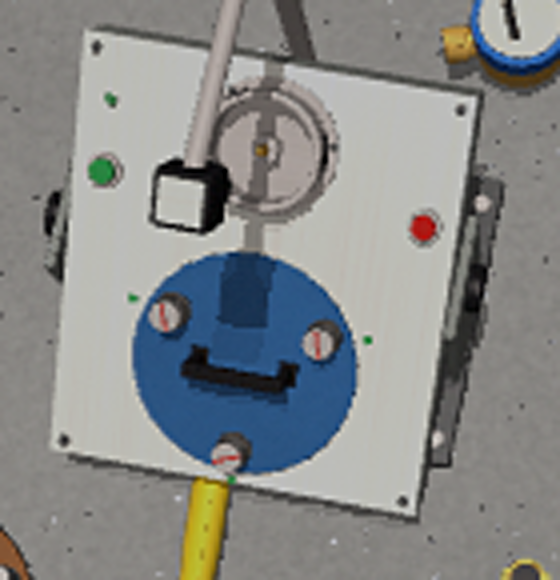

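The crop at (211,185) in the top picture shows the blue cover with its handle and three screws. The predicted head pixels agree with the seen ones to about 1 px. Next I go above it along the normal and look with the wrist camera.

```bash
python3 - <<'E'
from rig import ctrl,imaging; from h import *; import pickle
ctrl.move_pose(W((-.03,0,.14)),Q(90)); ctrl.dwell(.2)
c=imaging.capture("wrist"); pickle.dump(c,open("w1.pkl","wb"))
cv2.imwrite("pics/w1.png",c["pixels"][...,::-1]); s=ctrl.observe(); print(s["t"],s["tcp_pos"]-W((-.03,0,.14)))
for k,(x,y) in SC.items(): print(k,proj(c,W((x,y,.026))))
print(proj(c,W((0,0,.038))))
E
```

```text
1.9583 [0.00025024 0.00090171 0.00027964]
low [[276.60646275 178.58479702]]
left [[333.16333174 275.72812875]]
right [[220.45635281 275.83973897]]
[[276.68526936 251.01098762]]
```

View pics/w1.png

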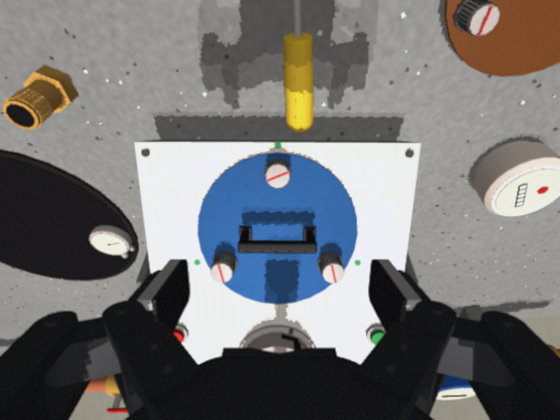

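The wrist picture shows the cover undisturbed. The heads are at low (277,176), left (332,272) and right (222,271), with red lines about 0.3 rad off their zero. Next I measure the head tops in both views.

```bash
cat > meas.py <<'E'
from h import *
def heads(c,r):
    """bright/red tops of the 3 heads near their predicted pixels -> centres, line angle (deg, cover frame)"""
    H=hsv(c).astype(int); out={}
    for k,(x,y) in SC.items():
        p=proj(c,W((x,y,.026)))[0]; v,u=np.indices(H.shape[:2]); near=np.hypot(u-p[0],v-p[1])<1.5*r
        red=near&((H[...,0]<12)|(H[...,0]>168))&(H[...,1]>70)&(H[...,2]>120)
        m=(near&(H[...,1]<60)&(H[...,2]>170))|red
        m=cv2.morphologyEx(m.astype(np.uint8),cv2.MORPH_CLOSE,np.ones((3,3)))
        ct=cv2.convexHull(biggest(m)); (a,b),s,_=cv2.fitEllipse(ct)
        vv,uu=np.nonzero(red); P=(on_plane(c,np.c_[uu,vv],W((x,y,.026)),NZ)-O)@CW
        g=P[:,:2]-P[:,:2].mean(0); w=np.linalg.svd(g,full_matrices=False)[2][0]
        out[k]=(np.array([a,b]),s,len(uu),np.degrees(np.arctan2(w[1],w[0]))%180)
    return out
E
python3 - <<'E'
import pickle; from meas import *; from scipy.optimize import least_squares
cw=pickle.load(open("w1.pkl","rb")); ct=pickle.load(open("d0.pkl","rb"))["top"]
hw=heads(cw,12); ht=heads(ct,6)
for h,c in((hw,cw),(ht,ct)):
  for k in h:
    q=(on_plane(c,[h[k][0]],W((*SC[k],.026)),NZ)[0]-O)@CW
    print(k,h[k],"cover mm",np.round(q*1e3,1))
def res(p,cs):
    r=[]
    for c,h in cs:
        P=[W(R.from_euler("z",p[3]).apply((*SC[k],.026))+p[:3]) for k in SC]
        r.append((proj(c,P)-np.array([h[k][0] for k in SC])).ravel())
    return np.concatenate(r)
for cs in ([(cw,hw)],[(cw,hw),(ct,ht)]):
    s=least_squares(res,[0,0,0,0],args=(cs,)); print(s.x,np.round(s.fun,1))
# depth check on plate (wrist)
H=hsv(cw); m=(H[...,0]>95)&(H[...,0]<125)&(H[...,1]>130)
v,u=np.nonzero(m); k=(v<300)&(v>150)&(u>190)&(u<365); P=(depth_pts(cw,np.c_[u,v][k])-O)@CW; p,n=plane(P); print("plate in cover frame",p,n)
b=np.zeros_like(m);b[150:304,190:365]=m[150:304,190:365]; hl=cv2.convexHull(biggest(b)).reshape(-1,2)
E_=(on_plane(cw,hl,W((0,0,.004)),NZ)-O)@CW; print("edge",cv2.minEnclosingCircle(E_[:,:2].astype(np.float32)))
E
```

```text
low (array([277.34155273, 175.99642944]), (23.09391212463379, 23.20639991760254), 65, np.float64(112.5125217985115)) cover mm [-60.1   0.6  26. ]
left (array([335.40341187, 278.17419434]), (28.84372901916504, 34.13456344604492), 42, np.float64(13.698111666467298)) cover mm [31.4 52.1 26. ]
right (array([218.71601868, 278.13482666]), (29.617549896240234, 34.523929595947266), 43, np.float64(11.843266021470752)) cover mm [ 31.3 -51.7  26. ]
low (array([205.83695984, 210.76502991]), (9.03603458404541, 17.549978256225586), 8, np.float64(112.23043798399227)) cover mm [-63.    0.7  26. ]
left (array([185.90687561, 171.62007141]), (6.887733459472656, 13.807796478271484), 8, np.float64(16.71946612817692)) cover mm [32.3 62.8 26. ]
right (array([228.73504639, 180.84529114]), (5.705004692077637, 6.6633477210998535), 8, np.float64(11.09888706723305)) cover mm [ 27.9 -49.2  26. ]
[-0.00349025  0.00039806  0.01037963 -0.00300679] [-0.1  0.4  0.4 -0.1 -0.4 -0.3]
[-0.00198468  0.00067255  0.00746455 -0.00128478] [ 0.2  1.7  0.1 -0.3  0.8 -0.3 -0.6 -0.2  3.6  3.5 -0.6  1.1]
plate in cover frame [-0.00867306  0.000558    0.00303901] [1.03777173e-04 1.50136489e-03 9.99998868e-01]
edge ((-0.0031037440057843924, 0.00015626620734110475), 0.0736156553030014)
```

```bash
python3 - <<'E'
import pickle; from meas import *; from scipy.optimize import least_squares
cs=[(pickle.load(open("w1.pkl","rb")),15),(pickle.load(open("d0.pkl","rb"))["top"],8)]
def redc(c,r):
    H=hsv(c).astype(int); v,u=np.indices(H.shape[:2]); o=[]
    for k in SC:
        p=proj(c,W((*SC[k],.026)))[0]
        m=(np.hypot(u-p[0],v-p[1])<r)&((H[...,0]<12)|(H[...,0]>168))&(H[...,1]>70)&(H[...,2]>120)
        o.append([u[m].mean(),v[m].mean()])
    return np.array(o)
M=[(c,redc(c,r)) for c,r in cs]
for c,m in M: print(m.round(1).tolist(),np.round([((on_plane(c,[q],W((*SC[k],.026)),NZ)[0]-O)@CW*1e3)[:2]-np.array(SC[k])*1e3 for q,k in zip(m,SC)],1).tolist())
def res(p,M): return np.concatenate([(proj(c,[W(R.from_euler("z",p[3]).apply((*SC[k],.026))+p[:3]) for k in SC])-m).ravel() for c,m in M])
for mm in (M[:1],M):
    s=least_squares(res,[0,0,0,0],args=(mm,)); print(s.x.round(4),s.fun.round(1))
E
```

```text
[[277.3, 175.9], [333.2, 273.3], [220.3, 272.4]] [[-2.2, 0.6], [-2.4, -0.1], [-3.4, 0.0]]
[[205.9, 209.4], [190.4, 174.1], [228.9, 180.6]] [[-1.1, 1.0], [-1.2, 0.7], [-0.4, 0.5]]
[-0.0022  0.0002 -0.0011 -0.0085] [ 0.1 -0.2 -0.2  0.   0.1  0.2]
[-0.002   0.0003 -0.0015 -0.0074] [ 0.1 -0.  -0.2 -0.   0.4  0.3  0.2  0.1  0.4  0.   0.2  0.6]
```

Both views agree to about 0.5 px. Correction: (-2.0, 0.3, -1.3) mm and yaw -0.0075 rad. The screws stand at about 0.39 (low), 0.24 (left) and 0.21 (right). I start with the low screw.

```bash
cat >> h.py <<'E'
O=O+CW@[-.002,.0003,-.0013]; CW=CW@R.from_euler("z",-.0075).as_matrix(); XV,YV,NZ=CW.T
E
cat > turn.py <<'E'
from rig import ctrl; from h import *
def turn(k,phi,dq,h=.021):
    x,y=SC[k]; f=lambda: ctrl.observe()
    ctrl.grip(.042,30)
    ctrl.move_pose(W((x,y,.085)),Q(phi))
    print(k,"hit",ctrl.move_linear(W((x,y,h)),feed=.08,contact_N=8))
    a=f(); ctrl.grip(.010,30); b=f()
    print("gap",b["finger_gap"],"grip",b["grip_force"],"dF",CW.T@(b["wrist_force"]-a["wrist_force"]),"err mm",CW.T@(b["tcp_pos"]-W((x,y,h)))*1e3)
    j=np.array(b["joint_positions"]); j[6]+=dq; ctrl.movej(j); c=f()
    print("after turn F",CW.T@c["wrist_force"],"T",CW.T@c["torque"],"dj",c["joint_positions"][6]-b["joint_positions"][6])
    ctrl.grip(.042); ctrl.move_linear(W((x,y,.085)),feed=.12); print("t",f()["t"])
E
python3 - <<'E'
from turn import *
turn("low",45,1.16)
E
```

```text
low hit False
gap 0.018562946712031205 grip 29.258322715759277 dF [ 0.01313644 -1.11944344  5.2152851 ] err mm [0.2463364  0.43536963 0.46773748]
after turn F [-0.07101094 -2.49688487  6.88234261] T [-0.58226674  0.62907903 -0.03592974] dj 1.1597123881583478
t 6.7667
```

```bash
python3 - <<'E'
from turn import *; from rig import imaging; import pickle
turn("left",90,1.31,.023)
turn("right",20,1.34,.023)
ctrl.move_pose(W((-.03,0,.14)),Q(90)); ctrl.dwell(.2)
c=imaging.capture("wrist"); pickle.dump(c,open("w2.pkl","wb"))
im=cv2.resize(c["pixels"][130:320,170:390,::-1],None,fx=3,fy=3,interpolation=cv2.INTER_CUBIC); cv2.imwrite("pics/w2.png",im)
from meas import heads
h=heads(c,10)
for k in h: print(k,h[k][0],h[k][2:])
E
```

```text
left hit False
gap 0.01865487080025873 grip 29.28439110517502 dF [-0.07471951 -0.78603306  4.25447454] err mm [0.37017099 0.29141638 0.59888948]
after turn F [ 1.4633914  -1.93352363  3.39046957] T [-0.50058835  0.31598382 -0.04426728] dj 1.3092187675690572
t 10.9167
right hit False
gap 0.01898750585957795 grip 29.402979612350464 dF [2.2608266 1.1770729 5.2201809] err mm [1.42380833 0.89989564 0.63145505]
after turn F [ 0.75338652 -1.90891973  3.22704659] T [-0.31982578  0.43565726  0.00356153] dj 1.339090900316843
t 16.6667Traceback (most recent call last):
  File "<stdin>", line 8, in <module>
  File "meas.py", line 10, in heads
    ct=cv2.convexHull(biggest(m)); (a,b),s,_=cv2.fitEllipse(ct)
                      ~~~~~~~^^^
  File "h.py", line 21, in biggest
    return max(cs,key=cv2.contourArea).reshape(-1,2)
           ~~~^^^^^^^^^^^^^^^^^^^^^^^^
ValueError: max() iterable argument is empty
```

View pics/w2.png

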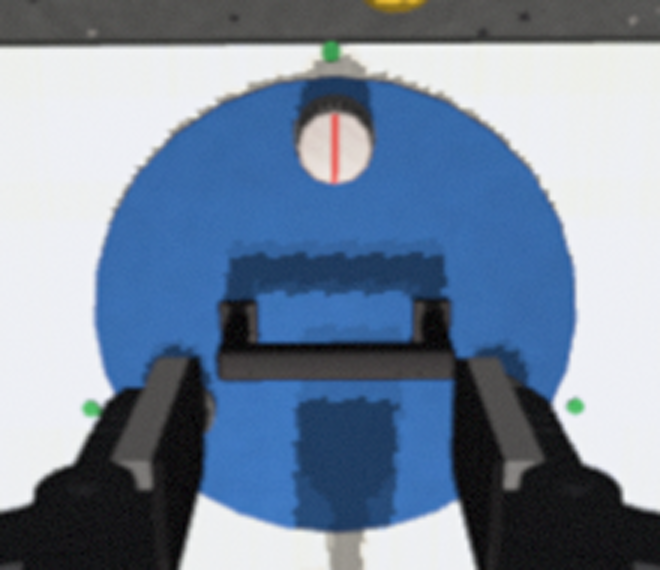

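The low screw's red line points up-slope at its green dot, so it is open. The half-closed fingers hide the upper two, so I open the gripper fully and look again.

```bash
python3 - <<'E'
from rig import ctrl,imaging; import pickle; from meas import *
ctrl.grip(.085); c=imaging.capture("wrist")
H=hsv(c).astype(int); v,u=np.indices(H.shape[:2])
for k in SC:
    x,y=SC[k]; p=proj(c,W((x,y,.026)))[0]
    m=(np.hypot(u-p[0],v-p[1])<15)&((H[...,0]<12)|(H[...,0]>168))&(H[...,1]>70)&(H[...,2]>120)
    P=((on_plane(c,np.c_[u[m],v[m]],W((x,y,.026)),NZ)-O)@CW)[:,:2]; w=np.linalg.svd(P-P.mean(0),full_matrices=False)[2][0]
    print(k,m.sum(),P.mean(0)-[x,y],np.degrees(np.arctan2(w[1],w[0]))%180)
im=cv2.resize(c["pixels"][130:320,170:390,::-1],None,fx=3,fy=3,interpolation=cv2.INTER_CUBIC); cv2.imwrite("pics/w3.png",im)
E
```

```text
low 69 [-8.30941335e-05  6.39553755e-04] 179.95072572294083
left 40 [0.0002066  0.00067903] 89.77713634893348
right 61 [0.00055297 0.00088587] 89.48214729579351
```

View pics/w3.png

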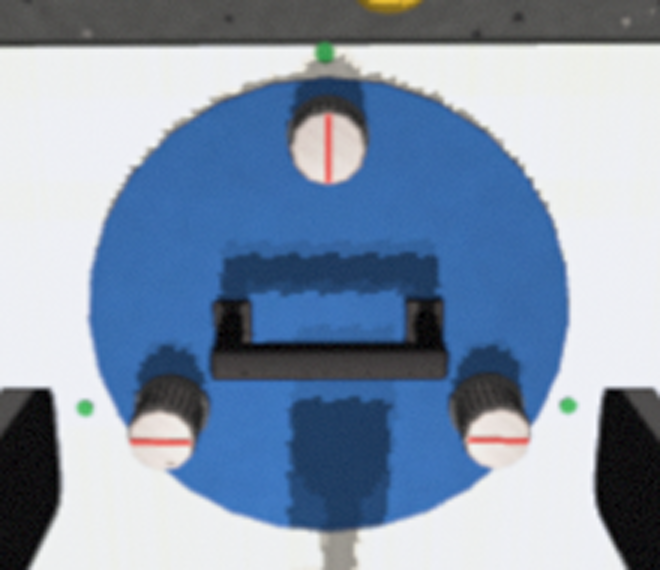

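All three red lines are at their green dots (about 1.57 rad), so all are open. Next I grip the handle and lift along the normal.

```bash
cat >> h.py <<'E'
MAT=np.array([.577,-.1655]); SW=np.array([.610,-.066]); away=(MAT-SW)/np.linalg.norm(MAT-SW)
PL=np.array([*(MAT+.030*away),0])
_yw=np.arctan2(XV[1],XV[0])
def QL(phi):
    a=_yw+np.radians(phi); y=np.array([np.cos(a),np.sin(a),0]); z=np.array([0,0,-1.])
    return R.from_matrix(np.c_[np.cross(y,z),y,z]).as_quat()
E
python3 - <<'E'
from rig import ctrl; from h import *
for phi in (0,180):
    for p,q in((W((0,0,.029)),Q(phi)),(np.array([.47,0,.27]),Q(phi)),(np.array([.47,0,.27]),QL(phi)),(PL+[0,0,.044],QL(phi))):
        j=ctrl.solve_ik(p,q); print(phi,p.round(3),None if j is None else np.round(j,2))
ctrl.grip(.05,60)
phi=0
ctrl.move_pose(W((0,0,.085)),Q(phi))
print("hit",ctrl.move_linear(W((0,0,.029)),feed=.08,contact_N=8))
ctrl.grip(0,60); s=ctrl.observe(); print(s["finger_gap"],s["grip_force"],CW.T@s["wrist_force"],CW.T@(s["tcp_pos"]-W((0,0,.029)))*1e3)
ctrl.move_linear(W((0,0,.05)),feed=.05); s=ctrl.observe(); print(s["finger_gap"],s["grip_force"],s["wrist_force"])
ctrl.move_linear(W((0,0,.15)),feed=.12); s=ctrl.observe(); print(s["t"],s["finger_gap"],s["grip_force"],s["wrist_force"],s["torque"])
E
```

```text
0 [0.521 0.184 0.116] [-1.12  0.24  0.55  2.27  0.71  0.36 -1.41]
0 [0.47 0.   0.27] [-0.86 -0.38  0.54  2.35  0.65  0.74 -0.88]
0 [0.47 0.   0.27] [-0.92 -0.02  0.84  2.02  0.02  1.14 -0.26]
0 [ 0.568 -0.194  0.044] [-0.2   0.61  0.58  1.87 -0.46  0.79  0.45]
180 [0.521 0.184 0.116] [-1.11  0.24  0.54  2.27  0.72  0.36  1.72]
180 [0.47 0.   0.27] [-0.76 -0.35  0.46  2.35  0.59  0.71  2.31]
180 [0.47 0.   0.27] [-1.59 -0.32  1.36  2.03  0.33  1.2   2.6 ]
180 [ 0.568 -0.194  0.044] [-0.64  1.18  1.36  1.89 -1.24  1.26 -2.16]
hit False
0.008540513760284788 58.67348849773407 [ 2.48666516 -1.07283819  5.6299942 ] [1.4291845  0.49656718 0.51828   ]
0.008745823260395429 58.74449551105499 [ 0.06922133  0.46995231 -3.3599191 ]
22.55 0.008512381747529874 58.735565543174744 [ 0.72544786  0.6224317  -3.37557896] [ 0.10371515  0.84479072 -0.02056874]
```

```bash
python3 - <<'E'
from rig import ctrl,imaging; from h import *
s=ctrl.observe(); print(s["tcp_pos"])
ctrl.move_linear(np.array([.47,0.0,.22]),feed=.15)
ctrl.move_linear(np.array([.50,-.08,.20]),feed=.1,rot=QL(0))
ctrl.move_linear(PL+[0,0,.12],feed=.15); ctrl.dwell(.2)
s=ctrl.observe(); print(s["t"],s["tcp_pos"],s["finger_gap"],s["wrist_force"])
for n in("scene","wrist"):
    c=imaging.capture(n); cv2.imwrite(f"pics/{n}4.png",c["pixels"][...,::-1])
c=imaging.capture("scene"); H=hsv(c); m=(H[...,0]>95)&(H[...,0]<125)&(H[...,1]>130)
q=proj(c,PL+[0,0,.095])[0]; v,u=np.nonzero(m); k=np.hypot(u-q[0],v-q[1])<55
p,n=plane(depth_pts(c,np.c_[u,v][k])); print("plate",p,n)
E
```

```text
[0.46128163 0.19350594 0.21985484]Traceback (most recent call last):
  File "<stdin>", line 4, in <module>
rig.MotionError: the arm cannot follow that straight line within its joint ranges
```

```bash
python3 - <<'E'
from rig import ctrl,imaging; from h import *
for t in ([.47,0,.23],[.48,-.03,.24],[.50,-.03,.22],[.50,-.08,.2]):
    try: ctrl.move_linear(np.array(t),feed=.12,rot=QL(0)); print("ok",t); break
    except ctrl.MotionError as e: print(t,e)
else: raise SystemExit
ctrl.move_linear(PL+[0,0,.12],feed=.15); ctrl.dwell(.2)
s=ctrl.observe(); print(s["t"],s["tcp_pos"],s["finger_gap"],s["wrist_force"])
c=imaging.capture("scene"); cv2.imwrite("pics/scene4.png",c["pixels"][...,::-1])
H=hsv(c); m=(H[...,0]>95)&(H[...,0]<125)&(H[...,1]>130)
q=proj(c,PL+[0,0,.095])[0]; v,u=np.nonzero(m); k=np.hypot(u-q[0],v-q[1])<55
p,n=plane(depth_pts(c,np.c_[u,v][k])); print("plate",p,n)
E
```

```text
ok [0.47, 0, 0.23]
27.675 [ 0.56771694 -0.19337454  0.12023955] 0.00869287131158682 [ 0.87980994 -0.10421509 -2.87907127]
plate [ 0.58076811 -0.20001558  0.09474364] [-0.00350293 -0.00217525  0.9999915 ]
```

View pics/scene4.png

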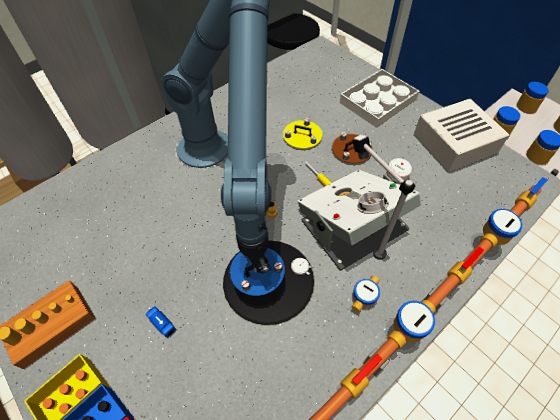

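The cover hangs level (0.2 degrees off) over the mat at about (257,270), clear of the stopwatch at (299,266). Next I lower it until contact.

```bash
python3 - <<'E'
from rig import ctrl; from h import *
ctrl.move_linear(PL+[0,0,.052],feed=.08)
print("hit",ctrl.move_linear(PL+[0,0,.041],feed=.015,contact_N=4)); s=ctrl.observe(); print(s["tcp_pos"],s["wrist_force"])
ctrl.dwell(.2); g=s["finger_gap"]
for o in (.012,.016,.03,.05): ctrl.grip(o,20)
s=ctrl.observe(); print(s["t"],s["finger_gap"],s["grip_force"],s["wrist_force"])
ctrl.move_linear(s["tcp_pos"]+[0,0,.15],feed=.12)
from rig import imaging
c=imaging.capture("wrist"); H=hsv(c); m=(H[...,0]>95)&(H[...,0]<125)&(H[...,1]>130)
c=imaging.capture("top"); cv2.imwrite("pics/top5.png",cv2.resize(c["pixels"][90:260,150:400,::-1],None,fx=3,fy=3))
v,u=np.nonzero(m)
w=imaging.capture("wrist"); P=depth_pts(w,np.c_[u,v]); P=P[(np.hypot(*(P[:,:2]-PL[:2]).T)<.09)&(P[:,2]<.03)]; p,n=plane(P)
hull=P[:,:2].astype(np.float32); print("plate",p,n,"circle",cv2.minEnclosingCircle(hull),"mat",MAT, ctrl.observe()["t"])
E
```

```text
hit True
[ 0.56770193 -0.19394433  0.04429255] [-0.48260235  0.50301063  4.70616773]
30.5333 0.04990875285681094 0.0 [ 1.15331184  0.48510573 -0.3326532 ]
plate [ 0.56737034 -0.18861719  0.0183066 ] [ 7.29284441e-04 -2.19886895e-03  9.99997317e-01] circle ((0.5665683150291443, -0.19664907455444336), 0.07838087528944016) mat [ 0.577  -0.1655] 32.0833
```

View pics/top5.png

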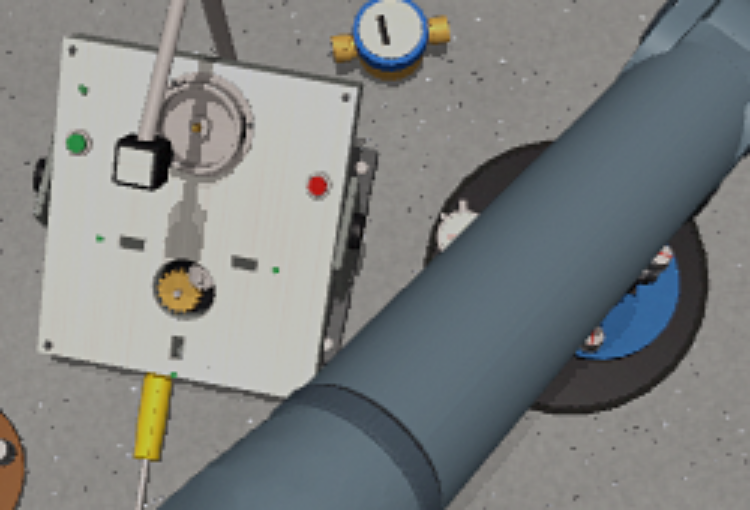

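The cover stands level on the mat. Its top is at 18.3 mm (19 expected) and its centre about 32 mm from the mat's centre. The stopwatch is clear, and the gripper is open and 150 mm up. I hand in the job.

```bash
python3 -c "
from rig import ctrl
print(ctrl.job_done())"
```

```text
the job is handed in; nothing more can be done
None
```

I opened all three thumbscrews, lifted the cover off, set it level on the mat clear of the stopwatch, let go and handed the job in at about 32 s; the judge returned no result.

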